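# Draw the dish carriage into line with the tapered drift

### The arm

A 6-joint arm with a two-finger parallel gripper is mounted at the origin on a cart in front of the work surface, level with it; the furniture and walls round the work are solid. World frame = base frame: x ahead of the robot, y to its left, z up, the work surface at z = 0. Lengths are in mm, angles in degrees, forces in N, time in s.
With the tool pointing down it reaches from about 400 to 925 mm from the base axis. Payload 3.4 kg.
Tool frame: the origin (TCP) lies at the very end of the fingers, on their centre line; the grasp point (between the pads) lies 19 mm behind it; z points along the fingers, y is the line along which they close (so a half turn about z gives the same grasp; the last joint's range is limited). The gripper opens to 85 mm and grips with 20 to 120 N. Pads are 22 mm wide; open, the fingers measure 114 mm over their backs; the gripper's body (76 mm by 85 mm) begins 54 mm behind the grasp point. The pads swing forward as they close: fully open they stand 13 mm farther back than shut.
Start: joints at [-68.039, 17.578, 86.31, -0, 76.112, -4.211], TCP at [253.598, -516.061, 231.305] pointing down, gripper open.
Joint ranges: [-179.03, 179.03], [-60, 130.46], [8.19, 133.38], [-81.62, 261.62], [5.75, 156.47], [-153.77, 153.77]. Speed limits (degrees/s): [147.25, 147.25, 180, 180, 180, 180].

### API

Orientations are given as [roll, pitch, yaw] about the fixed x, y, z axes, in that order (R = Rz(yaw) Ry(pitch) Rx(roll)).
In Python, from plant import goto, move_l, move_joints, gripper_to, sleep, inverse_kinematics, read_state, capture, calibration, MotionError, sign_off, cut_out, mark_of gives the robot as it stands. Calls block until the motion is done:
- goto(position, orientation): joint-space move of the TCP to a pose.
- move_l(position, rot=None, feed=150, guard=None): straight line of the TCP; rot=None keeps the orientation; feed is the mean speed in mm/s. With guard (N) it stops when the force on the tool has changed by that much, and returns True; else False.
- move_joints(angles): joint-space move.
- gripper_to(opening, effort=None): finger opening in mm; effort is the grip in N (None keeps the last); returns when the fingers have stopped.
- sleep(seconds).
- inverse_kinematics(position, orientation): joint angles nearest the present ones, or None.
- read_state(): the state.
- capture(name): name is "scene" or "top" or "wrist"; returns (picture, depth): 384x512x3 uint8, blue, green, red; 384x512 float32, mm along the optical axis (not along the pixel's ray), 0 where there is no reading.
- calibration(name): a dict with "fx", "fy", "cx", "cy" (pixels), "R" (3x3) and "t" (3): a world point X has camera coordinates R X + t. Camera axes: x right, y down, z forward; pixel columns grow to the right and rows downward; lengths in mm; the calibration is good to about 2 mm. A picture is of the moment at which its call begins: read the wrist's pose just before it. calibration takes no time and is no camera call; for the wrist camera it gives the pose at the moment of the call.
A pose or a line that the arm cannot do raises MotionError and nothing moves.
- sign_off(): hands the job in; it is judged then, once.
Trained networks look in the newest picture that a camera, given by its name, has taken for a name from the list of things; names that differ only in an ending like _2 or _b are one class to them, and where a whole thing is asked for, a point or a joint stands for the part that bears it (a point fixed in the world has none). Each returns a list of dicts, best first, with "conf" (0 to 1); they miss things now and then, are a little off and sometimes report something else, mostly with a low value. They report only what shows in the picture. A call takes as long as a camera call.
- cut_out(camera, name): "region" (384x512 bool, what is visible of it).
- mark_of(camera, name): "xyz" ([x, y, z] in mm, in the coordinates of the camera as it stood for that picture, good to about 4 mm: a listed point, or the origin of a listed thing).
The state is a dict: "t": time; "q": joint angles; "qvel": joint speeds; "joint_torque": joint torques, N m; "position": TCP position; "tool_rot": TCP orientation; "force": force on the tool from outside, world axes, zero at the start; "ft_torque": the same for the moment, N m; "opening": finger opening in mm; "gripper_force": force on a finger pad.
Only numpy, scipy, OpenCV 4.12 (cv2) and the standard library are available. Lean on these libraries where they do the work, as an engineer would, in place of code of your own. Each camera call takes 0.05 s, during which the arm holds its last target. There are 200 camera calls.

### The job

The dish carriage on the sample stand has stopped a little way along, so its hole is out of line with the stand's hole below it. Take the stout tapered drift (not the slim one) from the rack and push it straight down through both holes until its collar sits down on the carriage, so that its taper draws the two holes into line, and leave it standing there. Do not push the carriage with the gripper, and leave the slim drift in the rack.

Things in the scene. Friction and masses are not known exactly. Their poses are not given: they have to be found in the camera images.
- drift: stout steel drift, wooden handle up, upright in a rack. Origin: underside of its collar, z up. Above: collar 48 mm dia, 6 thick; handle 30 dia, from 10 to 62. Below: shank 30 dia to 22 mm down, then taper to a 6 mm tip at 70. 0.25 kg. At the start y points along the rack's row, x across it; grip 40 mm above the origin, fingers closing along x, clear of the other drift
- slim_drift: slim drift, not to be used, in the rack's other hole: same shape, but handle 20 mm, shank 16 mm, collar 42 mm in diameter; origin and axes alike. Either drift may stand in either hole. The rack: low aluminium bench, open in front, 70 x 160 mm, top 82 mm above the table, two holes 80 mm apart. Left of it a grinder stands 0.3 m tall: cross well above
- stand_hole (a point): centre of the hole (36 mm diameter) through the fixed steel top plate (8 mm thick) of the grey-legged stand, 104 x 195 mm, at the plate's top face, 70 mm above the table, open below. y points along the carriage's travel towards the dish, z up. The drift must end within 3 mm of this centre to seat fully
- carriage: aluminium plate 80 x 195 x 8 mm on the stand, a 103 mm dish at one end, a 36 mm through hole near the other. Origin: hole centre at its underside, 71 mm above the table (top 79). Slides 16 mm either way along y (towards the dish), friction 2 N, stays put. Starts 10 to 13 mm out, dishwards. Aim the tip midway between the hole centres, then over the stand's as it sinks (under 10 N)

How it is judged (in metres and radians):
At the end, for the whole second after the job is handed in: the stout drift stands at rest in both holes, upright within 10 degrees and within 8 mm of the stand's hole centre, its collar on the carriage (at most 5 mm above it), and the carriage's hole is within 7.5 mm of the stand's (horizontal distance between carriage and stand_hole below 0.0075 m and horizontal distance between drift and stand_hole below 0.008 m and z of drift in the frame of stand_hole below 0.014 m and angle between drift's own z axis and vertical below 0.17 rad and linear speed of drift below 0.02 m/s); the robot touches nothing.
It fails at once if the gripper or arm pushes the carriage itself (more than 3 N) (contact force between any of the fingers, the arm and carriage above 3 N).
It fails at once if the slim drift is moved by more than 30 mm (distance of slim_drift from where it was at the start of the episode above 0.03 m).
It also fails if it takes over 48 s, if anything falls off the work surface, if the arm or the gripper's body presses on something with over 40 N, if the wrist force passes 120 N, or if a joint passes its speed limit or range.

## Working session

There is one attempt and no reset: what is moved stays moved. The work goes in short steps, each a Python script; the robot and the scene stay as the last script left them, time stands still between calls to the robot, and variables do not carry over. Pictures are saved under pics/ and viewed, at most 10 in all, crops included, and the job is handed in when it is done.

```bash
mkdir -p pics; ls; cat > h.py <<'E'
import numpy as np, cv2
from plant import *
def world(cam,p,c=None):
    c=c or calibration(cam); return np.array(c["R"]).T@(np.array(p)-np.array(c["t"]))
def cloud(cam,depth,mask,c=None):
    c=c or calibration(cam); v,u=np.nonzero(mask&(depth>0)); d=depth[v,u]
    P=np.c_[(u-c["cx"])/c["fx"]*d,(v-c["cy"])/c["fy"]*d,d]
    return (P-np.array(c["t"]))@np.array(c["R"]),u,v
E
python3 - <<'E'
from h import *
ims=[]
for cam in("scene","top"):
    im,d=capture(cam); ims.append(im)
    for n in("drift","slim_drift","stand_hole","carriage"):
        for m in mark_of(cam,n)[:3]: print(cam,n,round(m["conf"],2),world(cam,m["xyz"]).round(1))
        for m in cut_out(cam,n)[:2]:
            r=m["region"]; P,u,v=cloud(cam,d,r)
            if len(u): print("   cut",round(m["conf"],2),len(u),u.mean().round(),v.mean().round(),np.median(P,0).round(1),P.min(0).round(),P.max(0).round())
    c=calibration(cam); print(cam, world(cam,[0,0,0]).round(), c["fx"])
s=cv2.resize(np.vstack(ims),(400*512//384*1,800)) if 0 else None
cv2.imwrite("pics/s.png",ims[0]);cv2.imwrite("pics/t.png",ims[1])
print(read_state()["t"],read_state()["tool_rot"])
E
```

```text
pics
plant.py
scene drift 0.67 [ 595.  -233.    83.1]
   cut 0.57 422 286.0 159.0 [ 588.5 -225.2  112. ] [ 574. -257.   81.] [ 625. -212.  145.]
scene slim_drift 0.69 [ 588.7 -154.3   85.4]
   cut 0.83 378 266.0 178.0 [ 582.9 -148.7   98.5] [ 567. -186.   80.] [ 615. -134.  144.]
scene stand_hole 0.85 [415.5 -98.5  71.1]
   cut 0.79 6099 308.0 269.0 [392.4 -13.5  79. ] [ 320. -233.   -4.] [519.  67.  90.]
scene carriage 0.87 [418.9 -87.8  70.8]
scene carriage 0.64 [ 595.3 -233.8   83.5]
   cut 0.84 4031 306.0 265.0 [396.8 -15.5  79.2] [ 339. -214.   -4.] [491.  67.  90.]
scene [139. 440. 621.] 436.9699079715404
top drift 0.86 [ 597.  -232.6   82.7]
   cut 0.61 550 337.0 166.0 [ 590.4 -229.9  110.7] [ 572. -257.   83.] [ 619. -211.  146.]
top slim_drift 0.65 [ 587.8 -152.6   77.6]
   cut 0.75 394 293.0 169.0 [ 584.9 -153.5   88.7] [ 569. -175.   82.] [ 610. -136.  146.]
top stand_hole 0.91 [420.7 -99.   68.3]
   cut 0.87 6888 229.0 268.0 [404.5 -41.8  79.8] [ 321. -157.   -6.] [491.  83.  93.]
   cut 0.71 4491 223.0 270.0 [401.1 -27.8  79.9] [ 343. -137.   71.] [465.  66.  93.]
top [ 451. -112.  946.] 474.280138583595
0.9 [1.79997658e+02 1.00142834e-03 2.61753899e+01]
```

View pics/s.png

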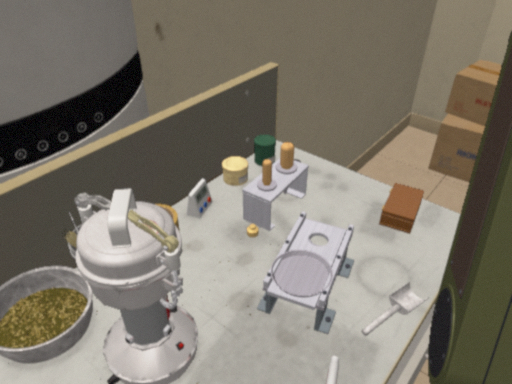

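View pics/t.png

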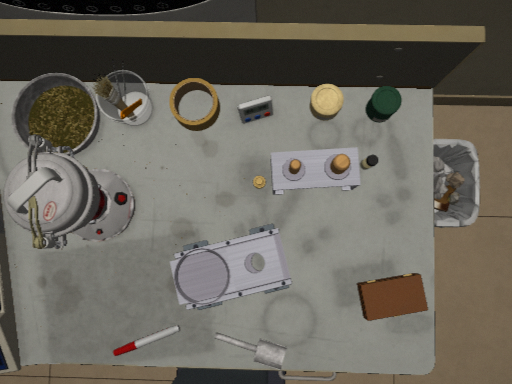

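Scene: the stout drift is at px (340,163) in the top view and (287,155) in the scene view. The slim one is at (295,168), and the carriage hole is at (255,262) with the dish to the left (+y). The networks agree with this. Next I take close wrist views of the hole and the rack.

```bash
python3 - <<'E'
from h import *
print("wristcam in world",world("wrist",[0,0,0]).round(),"tcp",np.round(read_state()["position"]))
for i,(p,yaw) in enumerate([([560,-215,330],96),([440,-110,300],96)]):
    for y in (yaw,yaw-180):
        q=inverse_kinematics(p,[180,0,y]); print(y,None if q is None else np.round(q))
p=[440,-110,300]
best=min([y for y in(96,-84) if inverse_kinematics(p,[180,0,y]) is not None],key=lambda y:abs(inverse_kinematics(p,[180,0,y])[5]))
for k,p in enumerate([[560,-200,330],[440,-110,280]]):
    goto(p,[180,0,best]); sleep(.3)
    c=calibration("wrist"); im,d=capture("wrist"); 
    np.savez(f"w{k}.npz",im=im,d=d,**{a:c[a] for a in("fx","fy","cx","cy","R","t")})
    cv2.imwrite(f"pics/w{k}.png",im)
    print(best,"cam",world("wrist",[0,0,0],c).round(),c["fx"])
    for n in("drift","slim_drift","stand_hole","carriage"):
        for m in mark_of("wrist",n)[:2]: print(k,n,round(m["conf"],2),world("wrist",m["xyz"],c).round(1))
print(read_state()["t"],read_state()["force"])
E
```

```text
wristcam in world [ 314. -486.  374.] tcp [ 254. -516.  231.]
96 [-25.  16.  74.   0.  90. -31.]
-84 [-25.  16.  74.  -0.  90. 149.]
96 [-19.   5.  93.   0.  82. -25.]
-84 None
96 cam [ 552. -134.  473.] 338.8034111336176
0 drift 0.66 [ 591.9 -235.7   84.3]
0 drift 0.35 [ 588.7 -151.5   83. ]
0 slim_drift 0.71 [ 586.7 -150.4   83.6]
0 stand_hole 0.71 [ 421.7 -100.8   72.9]
0 carriage 0.7 [421.2 -99.   68.1]
0 carriage 0.69 [413.7 -87.7  70. ]
96 cam [434. -44. 423.] 338.8034111336176
1 slim_drift 0.58 [ 587.5 -154.1   79.9]
1 stand_hole 0.8 [421.6 -98.2  71.6]
1 carriage 0.75 [415.  -88.1  71.5]
4.325 [ 0.37294968  0.41612541 -0.35040493]
```

```bash
python3 - <<'E'
from h import *
def load(k):
    z=np.load(f"w{k}.npz"); return z["im"],z["d"],{a:z[a] for a in("fx","fy","cx","cy","R","t")}
from scipy.optimize import least_squares
im,d,c=load(0)
P,u,v=cloud("wrist",d,d>0,c)
for n,p in(("stout",(594,-233)),("slim",(588,-152))):
    for lo,hi in((137,150),(84,92)):
        s=(np.hypot(P[:,0]-p[0],P[:,1]-p[1])<32)&(P[:,2]>lo)&(P[:,2]<hi); Q=P[s]
        if s.sum()>5: 
            (cx,cy),r=cv2.minEnclosingCircle(Q[:,:2].astype(np.float32)); print(n,lo,s.sum(),np.round([cx,cy,2*r],1),np.median(Q[:,2]).round(1))
im,d,c=load(1)
P,u,v=cloud("wrist",d,d>0,c)
near=np.hypot(P[:,0]-418,P[:,1]+94)<60
for z in((74,84),(66,74),(-8,10)):
    s=near&(P[:,2]>z[0])&(P[:,2]<z[1]); print(z,s.sum(),np.median(P[s],0).round(1),P[s].min(0).round(),P[s].max(0).round())
X=np.array([418,-93,75.]); uvz=c["R"]@X+c["t"]; U=int(c["fx"]*uvz[0]/uvz[2]+c["cx"]);V=int(c["fy"]*uvz[1]/uvz[2]+c["cy"]); print(U,V)
a,b=max(U-60,0),max(V-45,0)
cr=cv2.resize(im[b:b+90,a:a+120],None,fx=5,fy=5,interpolation=cv2.INTER_CUBIC); print("crop origin",a,b)
cv2.imwrite("pics/crop.png",cr)
E
```

```text
stout 137 600 [ 595.4 -235.1   29.3] 143.5
stout 84 574 [ 594.1 -233.8   60.6] 88.2
slim 137 324 [ 588.7 -155.6   19.5] 143.4
slim 84 722 [ 588.5 -151.7   62.1] 88.2
(74, 84) 6527 [414.6 -83.7  79.2] [ 360. -146.   74.] [474. -35.  84.]
(66, 74) 1220 [ 422.2 -124.9   70.3] [ 366. -151.   67.] [470. -42.  74.]
(-8, 10) 573 [ 4.162e+02 -1.035e+02  3.000e-01] [ 397. -119.   -2.] [478. -67.   7.]
235 147
crop origin 175 102
```

View pics/crop.png

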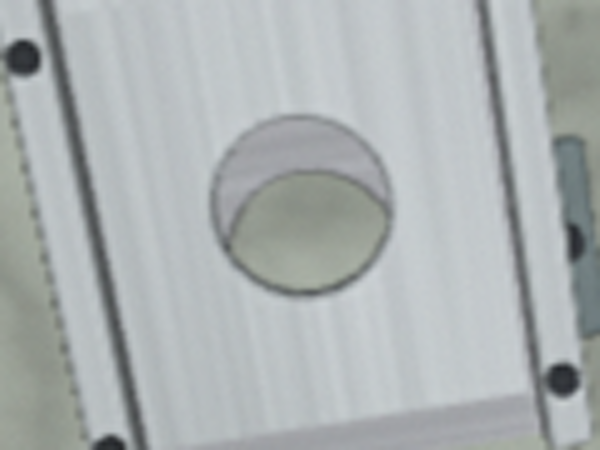

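View pics/w1.png

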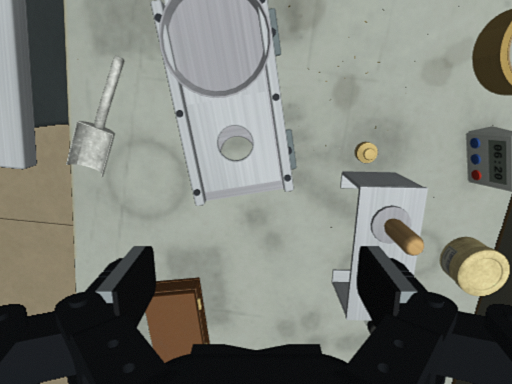

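The crop shows the carriage hole centred at crop px (302,205). The stand hole's upper arc runs through (230,246), (308,170) and (388,208), which for a 36 mm circle puts its centre near (315,256). In the full image, those centres are (234.9,142.7) and (237.6,152.8).

```bash
python3 - <<'E'
from h import *
z=np.load("w1.npz"); c={a:z[a] for a in("fx","fy","cx","cy","R","t")}
def at(px,Z):
    r=c["R"].T@np.array([(px[0]-c["cx"])/c["fx"],(px[1]-c["cy"])/c["fy"],1]); o=-c["R"].T@c["t"]
    return o+r*(Z-o[2])/r[2]
f=lambda x,y:((x+.5)/5-.5+175,(y+.5)/5-.5+102)
C=at(f(302,205),79); S=at(f(315,256),70); print(C,S,C-S,np.hypot(*(C-S)[:2]))
E
cat > m.py <<'E'
from h import *
E
cat > pick.py <<'E'
from h import *
D=np.array([594.8,-234.6,82.]); yaw=95
R=[180,0,yaw]
gripper_to(70)
goto([D[0],D[1],260],R)
c=calibration("wrist")
im,d=capture("wrist"); cv2.imwrite("pics/pre.png",im)
for m in mark_of("wrist","drift")[:2]: print(m["conf"],world("wrist",m["xyz"],c).round(1))
print(move_l([D[0],D[1],D[2]+21],feed=80,guard=8))
print(read_state()["position"])
gripper_to(20,60); sleep(.2)
s=read_state(); print(s["opening"],s["gripper_force"],s["force"],s["t"])
E
python3 pick.py
```

```text
[417.52747445 -87.46036267  79.        ] [420.74299137 -98.9155066   70.        ] [-3.21551692 11.45514393  9.        ] 11.897893569894343
0.73 [ 595.  -234.3   82.2]
False
[ 595.11100284 -234.75451573  103.51778394]
28.7082469282332 59.25649328157306 [-0.11338463  0.77855959  4.33666879] 8.3083
```

```bash
cat > ins.py <<'E'
from h import *
s=read_state(); p=np.array(s["position"])
move_l([p[0],p[1],225],feed=120)
print(read_state()["opening"],read_state()["force"])
S=np.array([420.7,-98.9]); C=np.array([417.5,-87.5]); M=(S+C)/2
goto([M[0],M[1],225],[180,0,95])
sleep(.4)
s=read_state(); print(s["position"],s["opening"],s["force"],s["t"])
for cam in("scene","top","wrist"):
    c=calibration(cam); im,d=capture(cam); cv2.imwrite(f"pics/h_{cam}.png",im)
    for m in mark_of(cam,"drift")[:2]: print(cam,round(m["conf"],2),world(cam,m["xyz"],c).round(1))
cv2.imwrite("pics/h.png",np.hstack([cv2.resize(cv2.imread("pics/h_scene.png")[150:350,200:400],None,fx=2,fy=2),cv2.imread("pics/h_wrist.png")[:,56:456][:400] if 0 else cv2.resize(cv2.imread("pics/h_wrist.png"),(400,400))]))
E
python3 ins.py
```

```text
28.252102372122803 [-0.67407372  0.07842047 -2.50343302]
[419.58819453 -93.5869902  224.78747632] 28.627927401354736 [ 0.16027467  0.33660352 -2.0422631 ] 10.775
scene 0.66 [418.8 -93.  203.8]
wrist 0.97 [415.5 -93.1 203.1]
```

View pics/h.png

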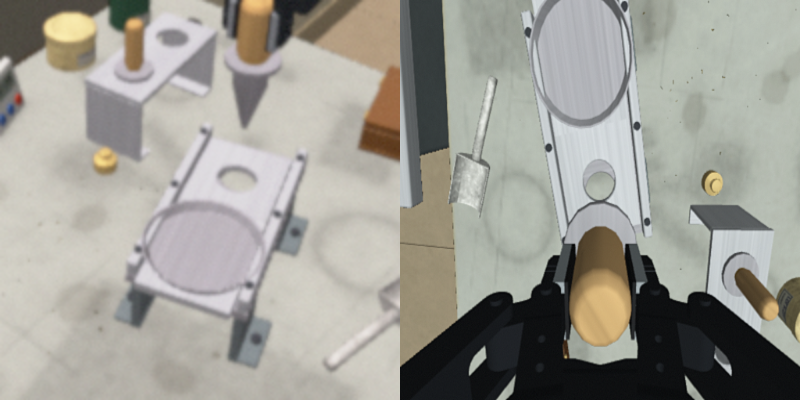

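The drift is held upright and on axis: the networks put its origin at z≈203.5 and the force reads its 2.4 N weight. Now I insert it with force checks.

```bash
cat > down.py <<'E'
from h import *
S=np.array([420.7,-98.9]); C=np.array([417.5,-87.5]); M=(S+C)/2; o=21.4
f0=np.array(read_state()["force"])
if move_l([*M,122+o],feed=70,guard=5): print("early contact",read_state()["position"],read_state()["force"]); raise SystemExit
for k,z in enumerate([118,114,110,106,102,98,94,90,86,82,80.5]):
    w=min(1,(k+1)/6); p=M+(S-M)*w
    g=move_l([*p,z+o],feed=25,guard=9)
    s=read_state(); print(z,g,np.round(s["position"],1),np.round(np.array(s["force"])-f0,1),round(s["opening"],1))
    if g: break
print(s["t"])
E
python3 down.py
```

```text
118 False [419.3 -94.2 139.3] [-1.3 -0.2  0.7] 28.4
114 False [419.4 -94.8 135.1] [-1.   1.1 -0.8] 28.8
110 False [419.7 -96.  131.1] [0.1 0.8 0. ] 28.4
106 False [420.1 -97.1 127.2] [-0.2  0.7 -0.7] 28.3
102 False [420.4 -98.1 123.2] [-0.6  0.8 -0.1] 28.4
98 False [420.5 -98.9 119.1] [-1.2  1.4 -0.8] 28.2
94 False [420.6 -99.  115.2] [-1.4  0.9 -0.1] 28.3
90 False [420.7 -99.  111.2] [-1.  -0.1 -0.1] 28.5
86 False [420.7 -99.  107.2] [-1.3  0.8  0.8] 28.5
82 False [420.7 -98.9 103.2] [-1.2  1.1  0.5] 28.7
80.5 False [420.8 -98.9 101.8] [-0.8  0.6  0.6] 28.4
15.775
```

It went in smoothly. Next I seat the collar, release, retreat and check.

```bash
python3 - <<'E'
from h import *
p=np.array(read_state()["position"])
print(move_l([420.7,-98.9,97],feed=15,guard=6)); s=read_state(); print(s["position"],s["force"])
gripper_to(60); sleep(.2)
move_l([420.7,-98.9,250],feed=120)
goto([520,-250,330],[180,0,95]); sleep(.3)
s=read_state(); print(s["force"],s["t"])
ims=[]
for cam in("scene","top","wrist"):
    c=calibration(cam); im,d=capture(cam); ims.append(im)
    for n in("drift","carriage","stand_hole","slim_drift"):
        for m in mark_of(cam,n)[:1]: print(cam,n,round(m["conf"],2),world(cam,m["xyz"],c).round(1))
    P,u,v=cloud(cam,d,d>0,c); q=P[(np.hypot(P[:,0]-420.7,P[:,1]+98.9)<35)&(P[:,2]>133)]
    col=P[(np.hypot(P[:,0]-420.7,P[:,1]+98.9)<35)&(P[:,2]>82)&(P[:,2]<95)]
    if len(q): print(cam,"top",np.median(q,0).round(1),q[:,2].max().round(1),"collar",np.median(col,0).round(1))
cv2.imwrite("pics/end.png",np.hstack([cv2.resize(ims[0][190:340,220:370],(400,400)),cv2.resize(ims[1][200:320,150:310],(400,300),interpolation=2).repeat(1,0) if 0 else cv2.resize(ims[1][190:330,160:300],(400,400))]))
E
```

```text
True
[420.99237767 -98.99712143 100.35475538] [0.01455259 0.06244881 5.3688198 ]
[ 1.1103142   0.59725814 -0.13768144] 19.15
scene drift 0.68 [422.7 -99.1  78.5]
scene carriage 0.93 [419.9 -96.2  71.6]
scene stand_hole 0.62 [417.  -96.7  70. ]
scene slim_drift 0.77 [ 590.1 -155.1   83.5]
scene top [417.3 -95.5 138.6] 141.8 collar [413.2 -88.9  84.1]
top drift 0.69 [418.5 -99.   78.9]
top stand_hole 0.86 [420.7 -99.   67.1]
top slim_drift 0.19 [419.1 -96.2  73.5]
top top [ 409.3 -122.8  740.6] 747.1 collar [ 424.9 -101.2   84.7]
wrist drift 0.77 [416.9 -99.9  80.5]
wrist carriage 0.68 [ 587.6 -150.1   83.5]
wrist slim_drift 0.92 [ 589.  -150.2   82.9]
wrist top [ 422.8 -109.4  139. ] 143.5 collar [ 430.3 -112.1   85.1]
```

View pics/end.png

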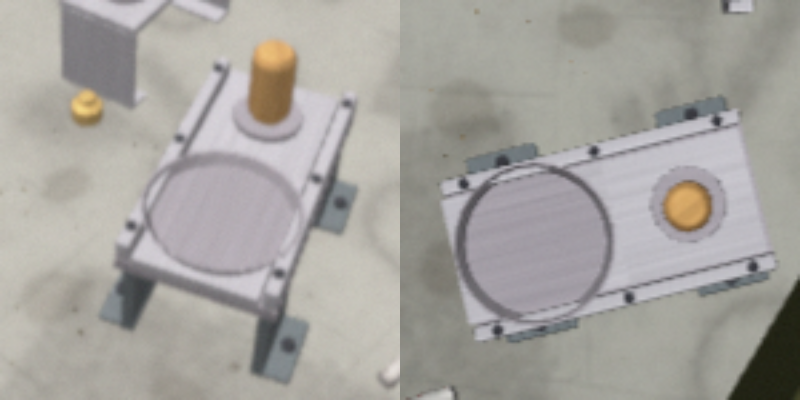

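The drift stands upright. Its collar top is at about 85 mm, which is the carriage top (79) plus the collar thickness (6), so it is seated on the carriage. The drift is at px (688,205) in the picture, and the slim drift has not moved.

```bash
python3 -c "
from plant import *
print(sign_off())"
```

```text
the job is handed in; nothing more can be done
None
```

The stout drift is seated upright through both holes with its collar down on the carriage, the slim drift is still in the rack, and the job is handed in; no verdict was shown.

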